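# Slide a flow-cell cartridge along the guide rail into the reading pocket

## Task

With the fingertips, push the orange flow-cell cartridge straight across the loading stage until it lies flat against the dark guide rail; then push it along the rail, keeping it against the rail all the way, until it is fully home against the blue end stop in the corner pocket. Only push it gently: never pinch, lift or tip it. Leave the grey spare cartridge, the bottle and the tube box where they are, and finish with the hand clear of everything.

Things in the scene. Friction and masses are not known exactly. Their poses are not given: they have to be found in the camera images.
- stage: Fixed grey aluminium loading stage: flat plate 150 mm (its x) by 290 mm (its y), 12 mm thick. Origin: centre of the underside, on the bench. Its x points across the plate to the dark rail, its y along the rail to the pocket.
- rail_face (a point): Middle of the guiding face of the dark steel rail, at its top edge: stage x = 45, y = 0, z = 26 mm; same axes as the stage. The face looks to stage -x; the rail runs the plate's whole length, 14 mm wide, 14 mm high above the plate.
- stop_face (a point): Middle of the blue end stop's face, at its top edge: stage x = 22, y = 120, z = 26 mm; same axes. The face looks to stage -y; the stop is 14 mm thick, 14 mm high above the plate, from x = -1 to 45 mm.
- lip (a point): Middle of the top of the blue lip opposite the rail, which closes the corner pocket (34 mm wide): stage x = 6, y = 108, z = 19 mm; same axes. 10 mm wide, 24 mm long, 7 mm high above the plate; a slanted lead-in of that height widens the pocket's mouth, reaching to y = 82, x = -6 mm.
- seat (a point): Where the middle of the cartridge lies (half-way up, 19 mm above the bench) when it is fully home: flat against rail and end stop. Stage frame: x = 30, y = 96, z = 19 mm; same axes as the stage.
- cartridge_mid (a point): Centre of the orange flow-cell cartridge with a glass window on top: a loose block 30 mm (its x) by 48 mm (its y) by 14 mm high, about 60 g. It starts flat on the plate, away from the rail, towards the end opposite the pocket, its long side within 0.3 rad of the rail's direction. It slides freely on the plate.
- spare_mid (a point): Centre of a loose grey spare cartridge of the same size, lying on the plate on the side away from the rail, nearer to the pocket end. Leave it.
- bottle_mid (a point): Centre of a loose closed bottle, 42 mm across and 75 mm high, standing on the bench beyond the rail. Leave it.
- tubebox_mid (a point): Centre of a loose red tube box with a clear lid, 77 x 77 x 48 mm, on the bench beyond the stage's pocket end. Leave it.
There are look-alikes about, which are no part of the job. Of the things shaped like the part that bears cartridge_mid, the orange one is meant.

How it is judged:
By the outcome, as a careful person would: the job done as asked, in the order asked, and still so for the second after the job is handed in, with the robot touching nothing.
It also fails if it takes over 48 s, if anything falls off the work surface, if the arm or the gripper's body presses on something with over 40 N, if the wrist force passes 120 N, or if a joint passes its speed limit or range.

## Robot

A 6-joint arm with a two-finger parallel gripper is mounted at the origin on the work surface. World frame = base frame: x ahead of the robot, y to its left, z up, the work surface at z = 0. Lengths are in m, angles in rad, forces in N, time in s.
With the tool pointing down it reaches from about 0.275 to 0.85 m from the base axis. Payload 5.2 kg.
Tool frame: the origin (TCP) lies at the very end of the fingers, on their centre line; the grasp point (between the pads) lies behind it (ctrl.pinch_z is the z of the grasp point in the tool frame, in m); z points along the fingers, y is the line along which they close (so a half turn about z gives the same grasp; the last joint's range is limited). The gripper opens to 85 mm and grips with 20 to 120 N. Pads are 22 mm wide; open, the fingers measure 114 mm over their backs; the gripper's body (76 mm by 85 mm) begins 54 mm behind the grasp point. The pads swing forward as they close: fully open they stand 13 mm farther back than shut.
Start: joints at [0.988, 0.259, 1.535, -0, 1.348, -0.203], TCP at [0.204, 0.511, 0.231] pointing down, gripper open.
Joint ranges: [-3.14, 3.14], [-0.91, 2.08], [0.19, 2.58], [-1.22, 4.36], [0.22, 2.71], [-3.12, 3.12]. Speed limits (rad/s): [2.57, 2.57, 3.14, 3.14, 3.14, 3.14].

## Interface

Orientations are given as a unit quaternion [x, y, z, w].
In Python, from station import ctrl gives the robot as it stands.
- The arm moves only by the tool servo_tool, never from a script. Its argument "series" is a list of rows, each a list of 5 numbers: the closure, from 0 (fully open) to 1 (shut), then the shift along the tool's x, y, z in cm, then the turn about the tool's z in rad. A call has 1 to 8 rows; each row shifts and turns the commanded pose from where the row before left it, along the tool's axes as they then stand; what a row does not reach is not made up. A row lasts 1/12 s, in which the tool goes at most 41.7 mm and 7.16 degrees, less where a joint would pass 70% of its speed; a pose out of reach is approached as far as the arm can. A call is refused whole if a number of a shift passes 4.17 or a number of a turn 0.125, either way. A call with a gripper value outside its range is refused whole. The fingers move at their own pace and stop on an object; "grip_force" is the grip in N (left out, the last holds). Time passes only in rows, so rows that do not move let the fingers close. It gives the time, the measured TCP pose, the force, the opening and the grip force at its end, in the units of the state.
- ctrl.get_state(): the state, without advancing time (a new reading comes with each control period).
- ctrl.grab_frame(name): name is "side" or "top"; returns a dict with "frame" (384x512x3 uint8, red, green, blue), "z_map" (384x512 float32, m along the optical axis (not along the pixel's ray), 0 where there is no reading), "vertical_fov" (degrees; the focal length in pixels is half the picture's height over the tangent of half this angle, whatever the lens; pixels are square), "cx", "cy" (the principal point, pixels), "eye" and "rotation" of the camera in the world. Camera axes: x right, y up, looking along -z (the intrinsics and any distortion apply to the point x, -y, -z); pixel columns grow to the right and rows downward; lengths in m; the calibration is good to about 2 mm. A picture is of the moment at which its call begins.
- ctrl.hand_in(): hands the job in; it is judged then, once.
The state is a dict: "time": time; "qpos": joint angles; "dq": joint speeds; "joint_torque": joint torques, N m; "position": TCP position; "ee_rot": TCP orientation; "ft_force": force on the tool from outside, world axes, zero at the start; "moment": the same for the moment, N m; "width": finger opening in m; "grasp_force": force on a finger pad.
Only numpy, scipy, OpenCV 4.12 (cv2) and the standard library are available. Lean on these libraries where they do the work, as an engineer would, in place of code of your own. Each camera call takes 0.05 s, during which the arm holds its last target. There are 200 camera calls.

## Working session

There is one attempt and no reset: what is moved stays moved. The work goes in short steps, Python scripts to look and compute and a tool call to move; the robot and the scene stay as the last step left them, time stands still between calls to the robot, and variables do not carry over. Pictures are saved under pics/ and viewed, at most 10 in all, crops included, and the job is handed in when it is done.

Besides the shell and the picture viewer there is one more tool, called after "Emit:" by a JSON object that holds its "api" and its "payload", one argument or row to a line. servo_tool: Moves the arm, as the interface text tells. Its arguments: {"type":"object","properties":{"series":{"type":"array","items":{"type":"array","items":{"type":"number"}}},"grip_force":{"type":"number"}},"required":["series"]}

```bash
mkdir -p pics; ls; cat > h.py <<'E'
import numpy as np, cv2
from station import ctrl
def save(n,f): cv2.imwrite('pics/'+f,cv2.cvtColor(n,cv2.COLOR_RGB2BGR))
def cloud(c):
    z=c['z_map']; H,W=z.shape; f=H/2/np.tan(np.radians(c['vertical_fov'])/2)
    v,u=np.mgrid[:H,:W]
    p=np.stack([(u-c['cx'])/f*z,-(v-c['cy'])/f*z,-z],-1)
    P=p@np.array(c['rotation']).reshape(3,3).T+np.array(c['eye']); P[z==0]=np.nan
    return P
E
python3 - <<'E'
from h import *
c=ctrl.grab_frame('top'); d=ctrl.grab_frame('side')
print({k:v for k,v in c.items() if k not in('frame','z_map')}); print({k:v for k,v in d.items() if k not in('frame','z_map')})
np.savez('t.npz',P=cloud(c),f=c['frame']);np.savez('s.npz',P=cloud(d),f=d['frame'])
save(np.hstack([c['frame']]),'top.png'); save(d['frame'],'side.png')
s=ctrl.get_state(); print(s, ctrl.pinch_z)
E
```

```text
pics
{'vertical_fov': 54.04315749536559, 'cx': 258.3739744465634, 'cy': 189.63916991946257, 'eye': array([0.4525757 , 0.03664803, 0.82048393]), 'rotation': array([ 0.03311939, -0.06090582, -0.6981396 ,  0.71259714])}
{'vertical_fov': 57.70169549275369, 'cx': 257.17021121352656, 'cy': 195.3231894708834, 'eye': array([ 0.41336581, -0.58354113,  0.71454621]), 'rotation': array([ 0.36249618, -0.03639391, -0.10631827,  0.92518562])}Traceback (most recent call last):
  File "<stdin>", line 4, in <module>
  File "h.py", line 8, in cloud
    P=p@np.array(c['rotation']).reshape(3,3).T+np.array(c['eye']); P[z==0]=np.nan
        ~~~~~~~~~~~~~~~~~~~~~~~~~~~~~~~^^^^^
ValueError: cannot reshape array of size 4 into shape (3,3)
```

```bash
sed -i "s/np.array(c\['rotation'\]).reshape(3,3).T/Rot.from_quat(c['rotation']).as_matrix().T/; 1i from scipy.spatial.transform import Rotation as Rot" h.py
python3 - <<'E'
from h import *
c=ctrl.grab_frame('top'); d=ctrl.grab_frame('side')
np.savez('t.npz',P=cloud(c),f=c['frame']);np.savez('s.npz',P=cloud(d),f=d['frame'])
save(c['frame'],'top.png'); save(d['frame'],'side.png')
s=ctrl.get_state(); print(s, ctrl.pinch_z)
E
```

```text
{'time': 0.2, 'qpos': array([ 9.88224528e-01,  2.59113688e-01,  1.53564735e+00,  2.07350508e-06,
        1.34803043e+00, -2.02793355e-01]), 'dq': array([-0.00202874, -0.00305694, -0.00326419, -0.00063869,  0.00017954,
       -0.0005271 ]), 'joint_torque': array([ 1.11856694e-03, -4.45937169e+01, -2.90541708e+01, -3.96463665e-04,
        8.74304445e-03, -3.37708059e-05]), 'position': array([0.20368592, 0.51054591, 0.23077301]), 'ee_rot': array([ 1.88750301e-01,  9.82024931e-01, -5.53395335e-04, -2.30307440e-04]), 'ft_force': array([ 0.0644101 , -0.46425194,  0.15231264]), 'moment': array([-0.01522472,  0.03062172,  0.01482629]), 'grasp_force': 0.0, 'width': 0.085424843945596} -0.0187
```

View pics/top.png

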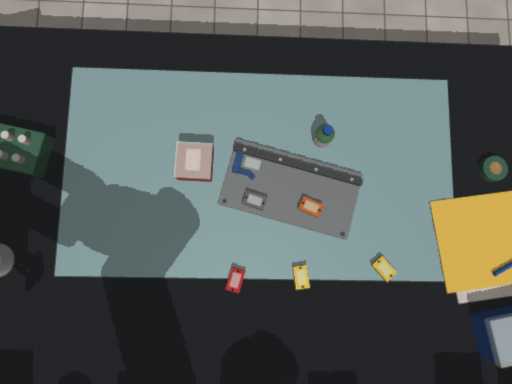

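View pics/side.png

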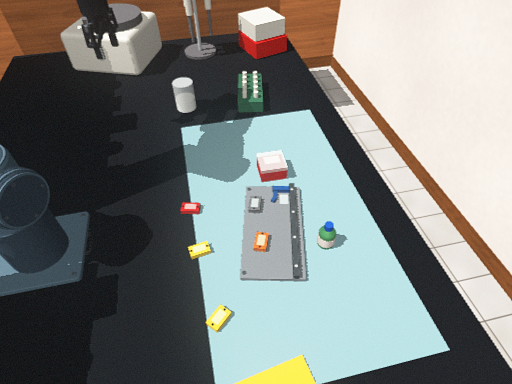

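```bash

python3 - <<'E'
from h import *
t=np.load('t.npz');f=t['f'];P=t['P']
save(cv2.resize(f[125:250,205:375],None,fx=4.7,fy=4.7,interpolation=cv2.INTER_CUBIC),'crop.png')
for u,v in [(311,206),(255,200),(251,163),(235,280),(325,134),(193,160),(290,190),(225,203),(350,230)]: print(u,v,P[v,u].round(4))
E
```

```text
311 206 [ 0.5268 -0.1066  0.0258]
255 200 [0.5369 0.0131 0.0263]
251 163 [0.6193 0.023  0.0135]
235 280 [0.3692 0.0513 0.0142]
325 134 [ 0.6733 -0.1284  0.0678]
193 160 [0.6147 0.1438 0.0511]
290 190 [ 0.5619 -0.063   0.0126]
225 203 [0.5304 0.077  0.0133]
350 230 [ 4.783e-01 -1.971e-01  1.000e-04]
```

View pics/crop.png

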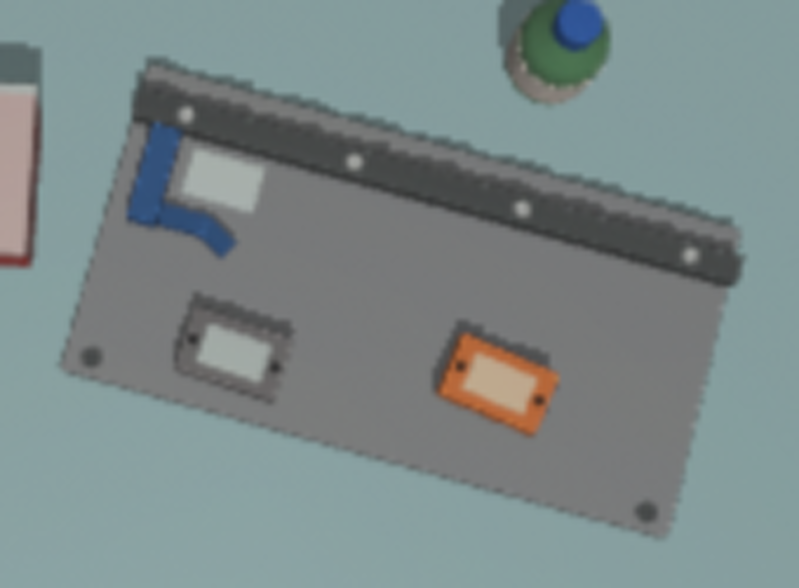

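```bash
cat >> h.py <<'E'
def rect(m,P):
    p=P[m][:,:2]; p=p[~np.isnan(p).any(1)]
    (c,s,a)=cv2.minAreaRect((p*1000).astype(np.float32)); return np.array(c),np.array(s),a,len(p)
def omask(f,P):
    h=cv2.cvtColor(f,cv2.COLOR_RGB2HSV).astype(int)
    m=(h[...,0]>4)&(h[...,0]<16)&(h[...,1]>130)&(P[...,2]>0.02)&(P[...,2]<.035)&(abs(P[...,0]-.57)<.15)&(abs(P[...,1]+.05)<.2)
    return cv2.morphologyEx(m.astype(np.uint8),cv2.MORPH_CLOSE,np.ones((9,9)))>0
E
python3 - <<'E'
from h import *
for n in 'ts':
    t=np.load(n+'.npz');f=t['f'];P=t['P'];z=P[...,2]
    box=(abs(P[...,0]-.57)<.16)&(abs(P[...,1]+.05)<.175)
    m=(z>.008)&(z<.035)&box
    m=cv2.morphologyEx(m.astype(np.uint8),cv2.MORPH_OPEN,np.ones((3,3)))
    k,l,st,_=cv2.connectedComponentsWithStats(m); m=l==1+np.argmax(st[1:,4])
    print(n,'stage',*rect(m,P))
    print('orange',*rect(omask(f,P)&(z>.023),P), z[omask(f,P)].mean())
    h=cv2.cvtColor(f,cv2.COLOR_RGB2HSV).astype(int)
    r=m&(z>.023)&(z<.029)&(P[...,0]+.27*(P[...,1])>.585)
    print('rail+stop',*rect(r&(h[...,2]<95)&(h[...,1]<90),P)); 
    b=(h[...,0]>95)&(h[...,0]<125)&(h[...,1]>120)&m
    print('blue',rect(b&(z>.0235),P),rect(b,P))
E
```

```text
t stage [566.87988281 -65.08232117] [290.06182861 150.26213074] 75.5570297241211 8974
orange [ 526.59112549 -105.39601135] [46.74360657 30.11831856] 66.8227310180664 306 nan
rail+stop [630.97747803 -23.61205292] [177.30178833  14.85555172] 75.66967010498047 471
blue (array([619.55865479,  52.54271698]), array([12.44084549, 45.05015564]), 76.16545867919922, 120) (array([607.980896  ,  46.87064362]), array([65.44716644, 34.46630096]), 28.48212432861328, 192)
s stage [565.61474609 -64.89961243] [291.77160645 149.91111755] 75.5687255859375 5538
orange [ 524.93988037 -106.86568451] [48.80028152 29.69015694] 68.16488647460938 202 nan
rail+stop [623.44726562 -20.98392105] [124.96165466   0.80919647] 75.73133850097656 8
blue (array([617.47021484,  51.31737137]), array([13.6966362 , 41.23108673]), 75.16020965576172, 58) (array([610.94006348,  34.52041626]), array([53.21350098, 42.38741302]), 67.95356750488281, 135)
```

Emit:
{"api": "servo_tool", "payload": {
  "series": [
    [1,0,0,0,-0.065],
    [1,0,0,0,-0.065],
    [1,-2.3,-2.8,0,0],
    [1,-2.3,-2.8,0,0],
    [1,-2.3,-2.8,0,0],
    [1,-2.3,-2.8,0,0],
    [1,-2.3,-2.8,0,0],
    [1,-2.3,-2.8,0,0]
  ],
  "grip_force": 20
}}

```text
time: 0.87
position: [0.2962, 0.3124, 0.2312]
ee_rot: [0.124, 0.992, 0.0, 0.0]
ft_force: [0.4, -0.4, -0.2]
width: 0.0002
grasp_force: 0.0
```

Emit:
{"api": "servo_tool", "payload": {
  "series": [
    [1,-2.3,-2.8,0,0],
    [1,-2.3,-2.8,0,0],
    [1,-2.3,-2.8,0,0],
    [1,-2.3,-2.8,0,0],
    [1,-2.3,-2.8,0,0],
    [1,-2.3,-2.8,0,0],
    [1,-2.3,-2.8,0,0],
    [1,-2.3,-2.8,0,0]
  ]
}}

```text
time: 1.53
position: [0.4193, 0.0496, 0.2314]
ee_rot: [0.125, 0.992, 0.0, 0.0]
ft_force: [1.0, 0.8, -0.2]
width: 0.0003
grasp_force: 0.0
```

```bash
cat >> h.py <<'E'
C=np.array([566.3,-65.0]); th=np.radians(75.56-90)
X=np.array([np.cos(th),np.sin(th)]); Y=np.array([-X[1],X[0]])
def st(p): d=np.array(p)[:2]-C; return np.array([d@X,d@Y]).round(1)
def where():
    s=ctrl.get_state(); R=Rot.from_quat(s['ee_rot']).as_matrix(); F=s['ft_force']
    print('t',round(s['time'],2),'tcp stage',st(s['position']*1000),'z',round(s['position'][2]*1000,1),'yawerr(deg, of -toolx)',np.degrees(np.arctan2(-R[1,0],-R[0,0])-th).round(2),'F stage',(F[:2]@X).round(2),(F[:2]@Y).round(2),F[2].round(2),'w',s['width'])
def cart(n='top'):
    c=ctrl.grab_frame(n);P=cloud(c);m=omask(c['frame'],P)&(P[...,2]>.023);r=rect(m,P);a=r[2] if r[1][0]>r[1][1] else r[2]-90
    print(n,'cart stage',st(r[0]),'ang',round((a-75.56+90)%180-90,2),r[1],r[3]); return c
E
python3 -c "from h import *;where()"
```

```text
t 1.53 tcp stage [-171.    74.3] z 231.4 yawerr(deg, of -toolx) 0.11 F stage 0.79 1.04 -0.23 w 0.0002829257492070611
```

Emit:
{"api": "servo_tool", "payload": {
  "series": [
    [1,-2.1,-2.5,2.0,0],
    [1,-2.1,-2.5,2.0,0],
    [1,-2.1,-2.5,2.0,0],
    [1,-2.1,-2.5,2.0,0],
    [1,-2.0,-2.4,2.0,0],
    [1,0,0,2.4,0],
    [1,0,0,2.4,0],
    [1,0,0,2.0,0]
  ]
}}

```text
time: 2.2
position: [0.4885, -0.0951, 0.0614]
ee_rot: [0.125, 0.992, 0.0, -0.001]
ft_force: [0.2, -0.4, -0.2]
width: -0.0001
grasp_force: 0.0
```

```bash
python3 -c "
from h import *
where()
c=cart();d=cart('side')
f=cv2.resize(c['frame'][100:260,190:390],(800,640))[:600];save(f,'p1.png');where()"
```

```text
t 2.2 tcp stage [-67.8 -48.5] z 61.4 yawerr(deg, of -toolx) 0.04 F stage 0.32 -0.3 -0.22 w -0.0001133762024581776
top cart stage [-24.1 -27.9] ang 85.27 [ 4.5552702  25.60964394] 24
side cart stage [-29.6 -50.5] ang -9.54 [48.7485733  29.58300972] 197
t 2.3 tcp stage [-70.2 -47.7] z 60.1 yawerr(deg, of -toolx) 0.09 F stage 0.15 0.53 0.37 w 0.0002474709655366505
```

View pics/p1.png

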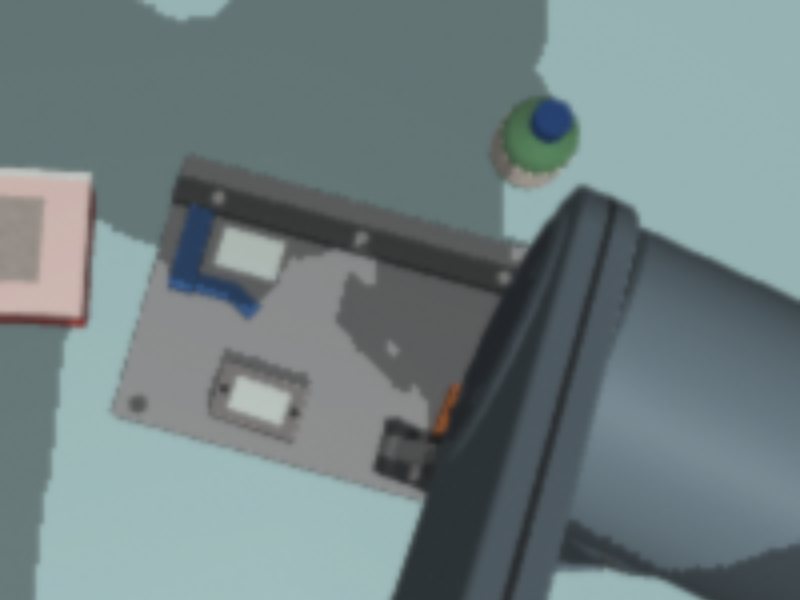

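Emit:
{"api": "servo_tool", "payload": {
  "series": [
    [1,0,0,1.8,0],
    [1,0,0,1.5,0],
    [1,0,0,0.8,0],
    [1,0,0,0.2,0],
    [1,-0.2,-0.1,0,0],
    [1,-0.2,0,0,0],
    [1,-0.2,0,0,0],
    [1,-0.2,0,0,0]
  ]
}}

```text
time: 2.97
position: [0.4976, -0.0978, 0.0213]
ee_rot: [0.125, 0.992, -0.0, 0.001]
ft_force: [-0.1, -0.2, -0.1]
width: 0.0001
grasp_force: 0.0
```

```bash
python3 -c "
from h import *
where();d=cart('side')
f=d['frame'][170:290,200:360];save(cv2.resize(f,(800,600),interpolation=cv2.INTER_CUBIC),'p2.png');where()"
```

```text
t 2.97 tcp stage [-58.4 -48.9] z 21.3 yawerr(deg, of -toolx) 0.13 F stage -0.04 -0.18 -0.09 w 0.00011134159222192739
side cart stage [-29.6 -50.7] ang -8.49 [48.82711029 29.40124893] 200
t 3.02 tcp stage [-58.  -48.9] z 21.2 yawerr(deg, of -toolx) 0.13 F stage 0.86 -0.72 -0.09 w 0.00021177583754897946
```

View pics/p2.png

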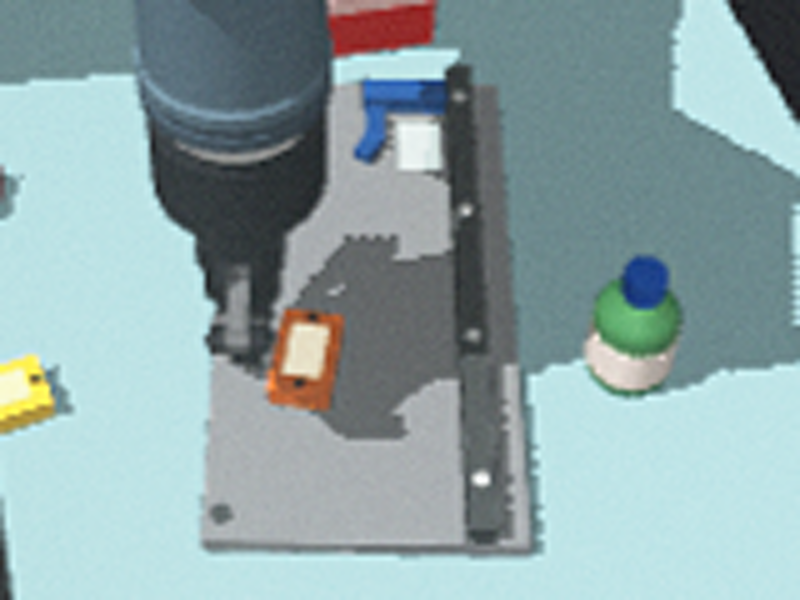

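Emit:
{"api": "servo_tool", "payload": {
  "series": [
    [1,0,-0.2,0.3,0],
    [1,0,0,0.2,0],
    [1,-0.3,0,0,0],
    [1,-0.3,0,0,0],
    [1,-0.3,0,0,0],
    [1,-0.3,0,0,0],
    [1,-0.3,0,0,0],
    [1,-0.3,0,0,0]
  ]
}}

```text
time: 3.68
position: [0.5139, -0.1039, 0.0153]
ee_rot: [0.125, 0.992, 0.0, 0.0]
ft_force: [-0.1, 0.3, -0.1]
width: -0.0002
grasp_force: 0.1
```

```bash
python3 -c "
from h import *
where();d=cart('side');where()"
```

```text
t 3.68 tcp stage [-41.  -50.7] z 15.3 yawerr(deg, of -toolx) 0.13 F stage -0.21 0.25 -0.11 w -0.00021377051397756906
side cart stage [-13.6 -51.8] ang 0.98 [53.76228714 26.96727943] 106
t 3.73 tcp stage [-40.3 -50.8] z 15.4 yawerr(deg, of -toolx) 0.12 F stage 0.46 -0.18 0.15 w -0.00027304694692531706
```

Emit:
{"api": "servo_tool", "payload": {
  "series": [
    [1,-0.4,0,0,0],
    [1,-0.4,0,0,0],
    [1,-0.4,0,0,0],
    [1,-0.4,0,0,0],
    [1,-0.4,0,0,0],
    [1,-0.4,0,0,0],
    [1,-0.4,0,0,0],
    [1,-0.4,0,0,0]
  ]
}}

```text
time: 4.4
position: [0.5449, -0.1118, 0.0153]
ee_rot: [0.125, 0.992, 0.0, -0.0]
ft_force: [-0.4, -0.1, 0.1]
width: 0.0001
grasp_force: 0.4
```

Emit:
{"api": "servo_tool", "payload": {
  "series": [
    [1,-0.2,0,0,0],
    [1,-0.2,0,0,0],
    [1,-0.2,0,0,0],
    [1,-0.1,0,0,0],
    [1,-0.1,0,0,0],
    [1,0,0,0,0]
  ]
}}

```text
time: 4.9
position: [0.5525, -0.1138, 0.0153]
ee_rot: [0.125, 0.992, -0.0, 0.0]
ft_force: [-0.2, -0.2, -0.3]
width: 0.0
grasp_force: 0.0
```

```bash
python3 -c "
from h import *
where();d=cart('side');where()
f=d['frame'][170:290,200:360];save(cv2.resize(f,(800,600),interpolation=cv2.INTER_CUBIC),'p3.png')"
```

```text
t 4.9 tcp stage [ -1.2 -50.7] z 15.3 yawerr(deg, of -toolx) 0.13 F stage -0.12 -0.27 -0.32 w 3.0032194213855975e-05
side cart stage [ 24.9 -49.2] ang 1.44 [47.92230988 28.68196487] 108
t 4.95 tcp stage [ -1.3 -50.6] z 15.3 yawerr(deg, of -toolx) 0.13 F stage -0.16 -0.31 0.82 w 0.00021116104093480008
```

View pics/p3.png

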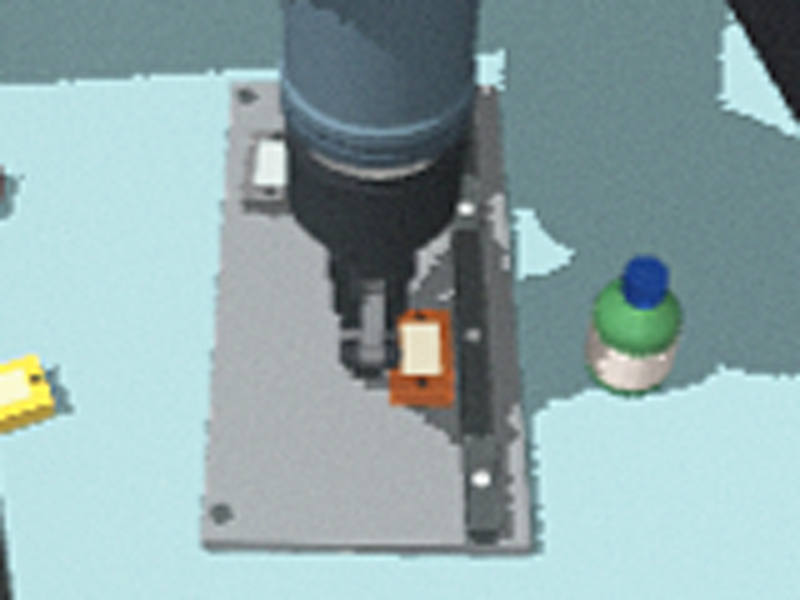

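Emit:
{"api": "servo_tool", "payload": {
  "series": [
    [1,-0.1,0,0,0],
    [1,-0.1,0,0,0],
    [1,-0.1,0,0,0],
    [1,0,0,0,0]
  ]
}}

```text
time: 5.28
position: [0.5555, -0.1145, 0.0154]
ee_rot: [0.125, 0.992, -0.0, 0.0]
ft_force: [0.8, -0.6, -0.4]
width: -0.0002
grasp_force: 0.0
```

Emit:
{"api": "servo_tool", "payload": {
  "series": [
    [1,-0.1,0,0,0],
    [1,0,0,0,0]
  ]
}}

```text
time: 5.45
position: [0.556, -0.1146, 0.0152]
ee_rot: [0.125, 0.992, 0.0, -0.0]
ft_force: [-1.0, 0.3, -0.1]
width: 0.0003
grasp_force: 0.5
```

Emit:
{"api": "servo_tool", "payload": {
  "series": [
    [1,-0.1,0,0,0],
    [1,0,0,0,0]
  ]
}}

```text
time: 5.62
position: [0.556, -0.1146, 0.0152]
ee_rot: [0.124, 0.992, 0.0, -0.001]
ft_force: [-4.3, 0.9, 3.4]
width: 0.0
grasp_force: 2.4
```

Emit:
{"api": "servo_tool", "payload": {
  "series": [
    [1,0.1,0,0,0],
    [1,0.4,0,0,0],
    [1,0.8,0,0,0],
    [1,0.8,-1.2,0,0],
    [1,0,-2.4,0,0],
    [1,0,-1.4,0,0],
    [1,0,0,0,0]
  ]
}}

```text
time: 6.2
position: [0.5236, -0.1612, 0.0155]
ee_rot: [0.126, 0.992, -0.001, 0.0]
ft_force: [-0.2, -0.3, 0.3]
width: 0.0006
grasp_force: 0.0
```

```bash
python3 -c "
from h import *
where();d=cart('side');where()
f=d['frame'][170:290,200:360];save(cv2.resize(f,(800,600),interpolation=cv2.INTER_CUBIC),'p4.png')"
```

```text
t 6.2 tcp stage [ -17.4 -103.8] z 15.5 yawerr(deg, of -toolx) 0.01 F stage -0.14 -0.35 0.25 w 0.0006125197000217597
side cart stage [ 29.4 -48.6] ang -2.16 [49.88413239 26.62536812] 178
t 6.25 tcp stage [ -17.6 -102.5] z 15.5 yawerr(deg, of -toolx) -0.01 F stage -0.41 1.28 -0.09 w -0.00017854175338138543
```

View pics/p4.png

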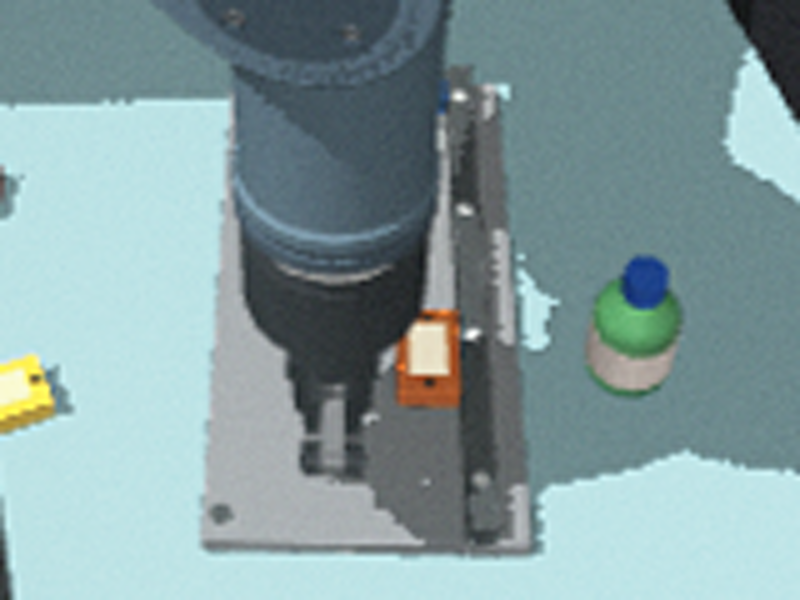

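Emit:
{"api": "servo_tool", "payload": {
  "series": [
    [1,-1.1,0,0,0],
    [1,-1.1,0,0,0],
    [1,-1.1,0,0,0],
    [1,-0.9,0.3,0,0],
    [1,0,0.4,0,0],
    [1,0,0.3,0,0],
    [1,0,0.2,0,0],
    [1,0,0,0,0]
  ]
}}

```text
time: 6.92
position: [0.5673, -0.1558, 0.0151]
ee_rot: [0.124, 0.992, 0.0, -0.001]
ft_force: [0.8, -0.5, -0.2]
width: 0.0004
grasp_force: 0.0
```

```bash
python3 -c "
from h import *
where();d=cart('side');where()
f=d['frame'][170:290,200:360];save(cv2.resize(f,(800,600),interpolation=cv2.INTER_CUBIC),'p5.png')"
```

```text
t 6.92 tcp stage [ 23.6 -87.6] z 15.1 yawerr(deg, of -toolx) 0.18 F stage 0.92 -0.25 -0.2 w 0.00036261278353244347
side cart stage [ 41.8 -70.2] ang -4.33 [4.81063652 0.        ] 2
t 6.97 tcp stage [ 23.9 -88. ] z 15.2 yawerr(deg, of -toolx) 0.17 F stage 0.2 -0.16 -0.71 w -0.0003859953540217324
```

View pics/p5.png

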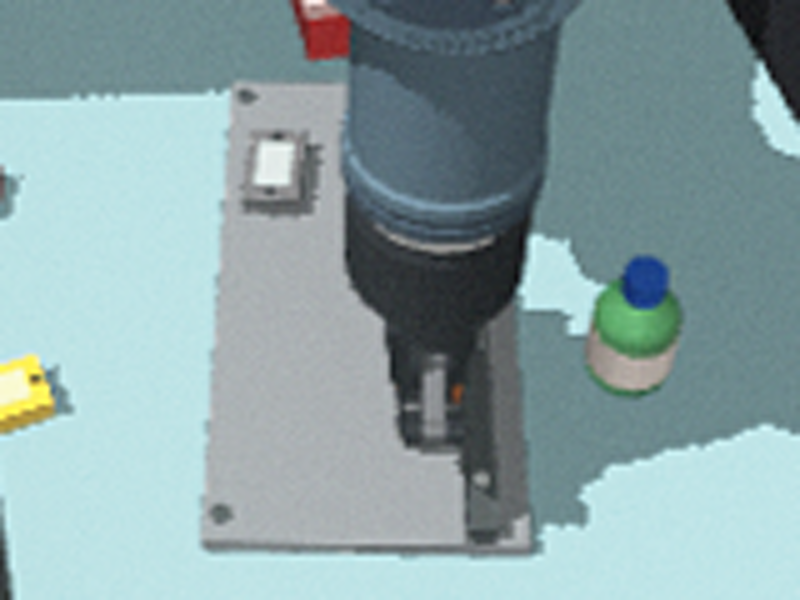

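Emit:
{"api": "servo_tool", "payload": {
  "series": [
    [1,-0.03,0.2,0,0],
    [1,-0.03,0.3,0,0],
    [1,-0.03,0.3,0,0],
    [1,-0.03,0.3,0,0],
    [1,-0.03,0.3,0,0],
    [1,-0.03,0.3,0,0],
    [1,-0.03,0.3,0,0],
    [1,-0.03,0.3,0,0]
  ]
}}

```text
time: 7.63
position: [0.5743, -0.1356, 0.0152]
ee_rot: [0.124, 0.992, -0.001, -0.002]
ft_force: [-8.9, -6.0, 4.6]
width: 0.0007
grasp_force: 4.2
```

Emit:
{"api": "servo_tool", "payload": {
  "series": [
    [1,-0.02,0.3,0,0],
    [1,-0.02,0.3,0,0],
    [1,-0.02,0.3,0,0],
    [1,-0.02,0.3,0,0],
    [1,-0.02,0.3,0,0],
    [1,-0.02,0.3,0,0],
    [1,-0.02,0.3,0,0],
    [1,-0.02,0.3,0,0]
  ]
}}

```text
time: 8.3
position: [0.5801, -0.1134, 0.0151]
ee_rot: [0.124, 0.992, -0.001, -0.003]
ft_force: [-12.8, -8.8, 8.3]
width: 0.0
grasp_force: 6.8
```

```bash
python3 -c "
from h import *
where();cart('side');d=cart('top');where()
f=d['frame'][110:260,190:390];save(cv2.resize(f,(800,600),interpolation=cv2.INTER_CUBIC),'p6.png')"
```

```text
t 8.3 tcp stage [ 25.4 -43.4] z 15.1 yawerr(deg, of -toolx) 0.19 F stage -10.17 -11.75 8.26 w 1.8561763254605894e-05
side cart stage [-564.6  -78.3] ang 14.44 [0. 0.] 0
top cart stage [29.6  5.7] ang 88.65 [24.92422867 28.89068794] 70
t 8.4 tcp stage [ 26.2 -42.7] z 15.2 yawerr(deg, of -toolx) 0.18 F stage -2.46 -3.12 1.68 w -0.0001406709467531424
```

View pics/p6.png

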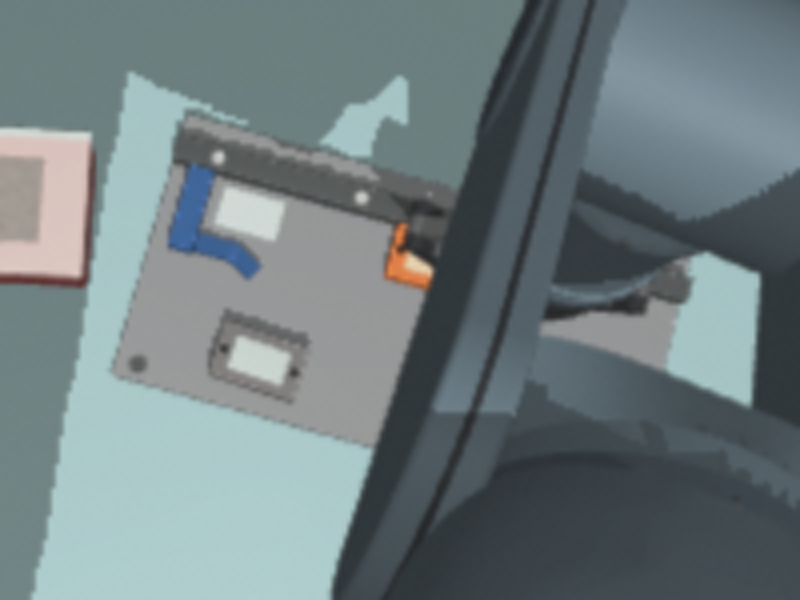

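Emit:
{"api": "servo_tool", "payload": {
  "series": [
    [1,0,0.2,0,0],
    [1,0,0.3,0,0],
    [1,0,0.3,0,0],
    [1,0,0.3,0,0],
    [1,0,0.3,0,0],
    [1,0,0.3,0,0],
    [1,0,0.3,0,0],
    [1,0,0.3,0,0]
  ]
}}

```text
time: 9.07
position: [0.5895, -0.0897, 0.0153]
ee_rot: [0.124, 0.992, 0.0, 0.0]
ft_force: [-0.7, -0.2, 0.4]
width: 0.0
grasp_force: 0.5
```

```bash
python3 -c "
from h import *
where();d=cart('top');where()"
```

```text
t 9.07 tcp stage [ 28.7 -18.1] z 15.3 yawerr(deg, of -toolx) 0.14 F stage -0.61 -0.32 0.42 w 2.4110780641830642e-05
top cart stage [28.7 39.6] ang -73.38 [28.15007401 11.04368114] 45
t 9.12 tcp stage [ 28.6 -17.6] z 15.3 yawerr(deg, of -toolx) 0.15 F stage 0.08 -0.17 1.15 w 0.00023819251320194153
```

Emit:
{"api": "servo_tool", "payload": {
  "series": [
    [1,-0.01,0.3,0,0],
    [1,0,0.3,0,0],
    [1,-0.01,0.3,0,0],
    [1,0,0.3,0,0],
    [1,-0.01,0.3,0,0],
    [1,0,0.3,0,0],
    [1,-0.01,0.3,0,0],
    [1,0,0.3,0,0]
  ]
}}

```text
time: 9.78
position: [0.5955, -0.0667, 0.0153]
ee_rot: [0.125, 0.992, -0.0, -0.0]
ft_force: [-2.0, -2.2, 0.9]
width: 0.0
grasp_force: 1.1
```

Emit:
{"api": "servo_tool", "payload": {
  "series": [
    [1,-0.01,0.3,0,0],
    [1,0,0.3,0,0],
    [1,-0.01,0.3,0,0],
    [1,0,0.3,0,0],
    [1,-0.01,0.3,0,0],
    [1,0,0.3,0,0],
    [1,0,0.3,0,0],
    [1,0,0.3,0,0]
  ]
}}

```text
time: 10.45
position: [0.6016, -0.0435, 0.0152]
ee_rot: [0.125, 0.992, -0.0, -0.0]
ft_force: [-4.2, -3.2, 2.9]
width: -0.0
grasp_force: 2.2
```

```bash
python3 -c "
from h import *
where();d=cart('top');where()
f=d['frame'][110:260,190:390];save(cv2.resize(f,(800,600),interpolation=cv2.INTER_CUBIC),'p7.png')"
```

```text
t 10.45 tcp stage [28.8 29.6] z 15.2 yawerr(deg, of -toolx) 0.14 F stage -3.28 -4.14 2.87 w -2.0103335444049267e-05
top cart stage [18.9 58. ] ang 9.93 [30.6578083   9.09854412] 55
t 10.5 tcp stage [28.8 30.2] z 15.3 yawerr(deg, of -toolx) 0.14 F stage -3.12 -1.66 2.67 w -0.00010744636364808094
```

View pics/p7.png

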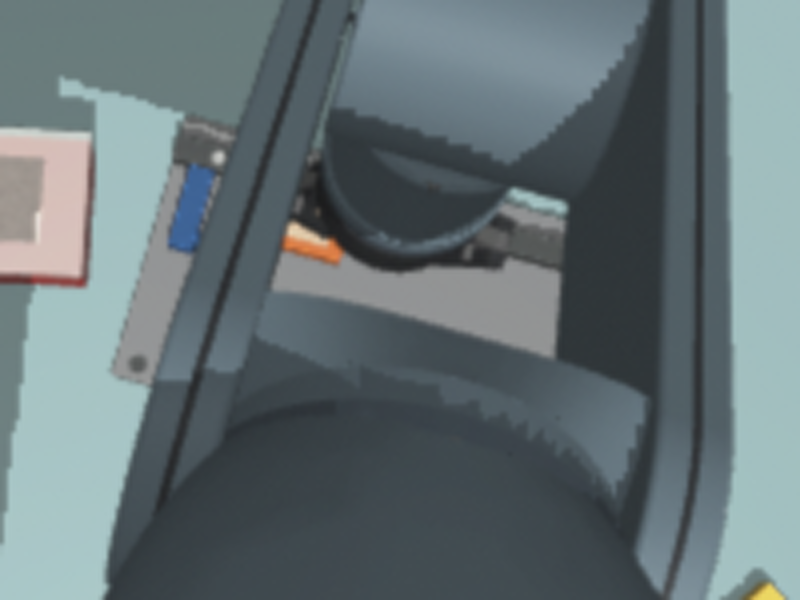

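Emit:
{"api": "servo_tool", "payload": {
  "series": [
    [1,0,0.3,0,0],
    [1,0,0.3,0,0],
    [1,0,0.3,0,0],
    [1,0,0.3,0,0],
    [1,0,0.3,0,0],
    [1,0,0.3,0,0],
    [1,0,0.2,0,0],
    [1,0,0.1,0,0]
  ]
}}

```text
time: 11.17
position: [0.6069, -0.023, 0.0152]
ee_rot: [0.124, 0.992, 0.0, -0.0]
ft_force: [-4.9, -3.6, 2.2]
width: -0.0
grasp_force: 2.2
```

Emit:
{"api": "servo_tool", "payload": {
  "series": [
    [1,0,0.1,0,0],
    [1,0,0.1,0,0],
    [1,0,0.1,0,0],
    [1,0,0,0,0]
  ]
}}

```text
time: 11.5
position: [0.6078, -0.0203, 0.0153]
ee_rot: [0.125, 0.992, 0.0, -0.0]
ft_force: [-2.6, -1.6, 1.2]
width: 0.0001
grasp_force: 1.4
```

```bash
python3 -c "
from h import *
where();cart('top');cart('side');where()"
```

```text
t 11.5 tcp stage [29.  53.6] z 15.3 yawerr(deg, of -toolx) 0.13 F stage -2.06 -2.23 1.22 w 0.00010628265865880283
top cart stage [22.2 89.3] ang -2.54 [42.02092743 15.09131432] 70
side cart stage [17.2 88.4] ang -0.7 [44.86856461  2.76072025] 15
t 11.6 tcp stage [29.7 53.8] z 15.4 yawerr(deg, of -toolx) 0.12 F stage -1.31 -0.07 0.38 w -6.166827868084155e-06
```

Not home yet (about 3–4 mm left); 1 mm steps until the stop is felt.

Emit:
{"api": "servo_tool", "payload": {
  "series": [
    [1,0,0.1,0,0],
    [1,0,0.1,0,0],
    [1,0,0.1,0,0],
    [1,0,0,0,0]
  ]
}}

```text
time: 11.93
position: [0.6091, -0.0172, 0.0154]
ee_rot: [0.125, 0.992, 0.0, 0.001]
ft_force: [-0.2, 0.4, 0.4]
width: -0.0002
grasp_force: 0.0
```

Emit:
{"api": "servo_tool", "payload": {
  "series": [
    [1,0,0.1,0,0],
    [1,0,0,0,0]
  ]
}}

```text
time: 12.1
position: [0.609, -0.0164, 0.0154]
ee_rot: [0.125, 0.992, 0.0, 0.0]
ft_force: [0.4, -0.4, -0.8]
width: 0.0
grasp_force: 0.0
```

Emit:
{"api": "servo_tool", "payload": {
  "series": [
    [1,0,0.1,0,0],
    [1,0,0,0,0]
  ]
}}

```text
time: 12.27
position: [0.6091, -0.0155, 0.0154]
ee_rot: [0.125, 0.992, 0.0, 0.0]
ft_force: [0.8, -0.4, -0.2]
width: -0.0004
grasp_force: 0.1
```

Emit:
{"api": "servo_tool", "payload": {
  "series": [
    [1,0,0.1,0,0],
    [1,0,0,0,0]
  ]
}}

```text
time: 12.43
position: [0.6093, -0.0148, 0.0154]
ee_rot: [0.125, 0.992, -0.0, 0.0]
ft_force: [0.1, -1.2, 1.1]
width: 0.0001
grasp_force: 0.4
```

Emit:
{"api": "servo_tool", "payload": {
  "series": [
    [1,0,0.1,0,0],
    [1,0,0,0,0]
  ]
}}

```text
time: 12.6
position: [0.6095, -0.0145, 0.0154]
ee_rot: [0.124, 0.992, -0.001, 0.0]
ft_force: [-0.5, -4.1, 0.9]
width: -0.0002
grasp_force: 2.1
```

```bash
python3 -c "
from h import *
where();cart('top');cart('side');where()"
```

```text
t 12.6 tcp stage [29.2 59.7] z 15.4 yawerr(deg, of -toolx) 0.14 F stage 0.51 -4.09 0.89 w -0.00017048801854569178
top cart stage [22.3 96.5] ang -3.24 [47.00098419 16.28653526] 83
side cart stage [16.9 72.3] ang -0.83 [44.07363892  2.73214912] 12
t 12.7 tcp stage [29.2 59.8] z 15.4 yawerr(deg, of -toolx) 0.13 F stage -0.94 -4.95 0.04 w -4.921864811300581e-05
```

Emit:
{"api": "servo_tool", "payload": {
  "series": [
    [1,0,0.05,0,0],
    [1,0,0,0,0],
    [1,0,-0.1,0,0],
    [1,0,-0.3,0,0],
    [1,0,-1.0,0,0],
    [1,0,-2.0,0,0],
    [1,0,-2.0,-0.5,0],
    [1,0,0,-2.0,0]
  ]
}}

```text
time: 13.37
position: [0.5932, -0.0679, 0.0375]
ee_rot: [0.125, 0.992, 0.0, -0.003]
ft_force: [0.2, 0.1, 0.3]
width: -0.0001
grasp_force: 0.0
```

Emit:
{"api": "servo_tool", "payload": {
  "series": [
    [1,0,0,-3.5,0],
    [1,0,0,-3.5,0],
    [1,0,0,-3.5,0],
    [1,2.0,0,-2.5,0],
    [1,3.8,0,0,0],
    [1,3.8,0,0,0],
    [1,3.8,0,0,0],
    [1,3.8,0,0,0]
  ]
}}

```text
time: 14.03
position: [0.4277, -0.0225, 0.1702]
ee_rot: [0.125, 0.992, 0.0, 0.0]
ft_force: [-0.2, -0.1, 0.4]
width: 0.0003
grasp_force: 0.0
```

Emit:
{"api": "servo_tool", "payload": {
  "series": [
    [1,2.5,3.0,0,0],
    [1,2.5,3.0,0,0],
    [1,2.5,3.0,0,0],
    [1,2.5,3.0,0,0],
    [1,1.5,3.5,0,0],
    [1,1.5,3.5,0,0],
    [1,0,3.0,0,0],
    [1,0,0,0,0]
  ]
}}

```text
time: 14.7
position: [0.3584, 0.2266, 0.1708]
ee_rot: [0.123, 0.992, 0.002, 0.001]
ft_force: [0.1, 0.1, -0.1]
width: 0.0001
grasp_force: 0.0
```

```bash
python3 -c "
from h import *
where()
for n in('top','side'):
  c=cart(n);P=cloud(c);h=cv2.cvtColor(c['frame'],cv2.COLOR_RGB2HSV).astype(int)
  np.savez(n+'2.npz',P=P,f=c['frame'])
  z=P[...,2];d=P[...,:2]*1000-C;sx=d@X;sy=d@Y
  # spare
  m=(z>.023)&(z<.03)&(sx>-75)&(sx<-20)&(sy>35)&(sy<110);r=rect(m,P);print('spare',st(r[0]),r[1:])
  m=(h[...,0]>95)&(h[...,0]<125)&(h[...,1]>120)&(z>.0235)&(z<.03)&(sy>90)&(sy<145);r=rect(m,P);print('stop',st(r[0]),r[1:])
  o=omask(c['frame'],P)&(z>.023);print('orange pct x',np.nanpercentile(sx[o],[2,98]),'y',np.nanpercentile(sy[o],[2,98]))
f=np.load('t.npz');P=f['P'];z=P[...,2];d=P[...,:2]*1000-C;sx=d@X;sy=d@Y
m=(z>.023)&(z<.03)&(sx>-75)&(sx<-20)&(sy>35)&(sy<110);r=rect(m,P);print('spare before',st(r[0]),r[1:])
"
```

```text
t 14.7 tcp stage [-274.1  230.5] z 170.8 yawerr(deg, of -toolx) 0.36 F stage 0.08 0.11 -0.07 w 0.00013865410936036288
top cart stage [29.9 96.2] ang -0.48 [46.19968796 29.91427612] 300
spare [-47.6  69.9] (array([47.72750854, 29.67566872]), 72.69017791748047, 316)
stop [ 22.1 127.1] (array([12.48064137, 44.92808151]), 76.74752044677734, 111)
orange pct x [15.22830907 44.27063014] y [ 74.02924546 118.33669988]
side cart stage [29.5 93.9] ang -0.88 [47.52865601 27.21752357] 145
spare [-48.7  68.9] (array([49.14504623, 29.15836143]), 74.45069122314453, 158)
stop [ 20.7 126.4] (array([13.87343407, 41.49091339]), 76.192138671875, 49)
orange pct x [15.74479647 43.08124761] y [ 71.0773965  117.22193975]
spare before [-47.7  69.9] (array([47.64981461, 29.77204132]), 72.12397003173828, 315)
```

```bash
python3 -c "
from station import ctrl
print(ctrl.hand_in())"
```

```text
the job is handed in; nothing more can be done
None
```

I pushed the orange cartridge flat against the rail and then along it to the end stop. It now lies within about 0.5 mm of the seat in the top camera; the side camera put it about 2 mm short, but the stop was felt at 4–5 N. The spare did not move, I made no contact with the bottle or tube box but didn't re-measure them, the hand is clear, and the job was handed in at about 15 s; pushing forces peaked at about 18 N mid-slide along the rail.

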